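# Line up the tea tins by height

### The job

Line up the four tea tins in order of height on the wooden board, each standing upright in the middle of its own cork spot: the shortest on the spot next to the blue bowl, rising to the tallest on the spot next to the glass jar. Set each tin down gently instead of dropping it, let go of them all, and do not knock any tin over or push the bowl or the jar out of place.

Things in the scene. Friction and masses are not known exactly. Their poses are not given: they have to be found in the camera images.
- tin_red: red tea tin, an upright closed cylinder 46 mm across and 55 mm high with a smooth flat lid flush with its sides (the seam is a thin brass line), under 0.3 kg, loose on the table. Origin at the centre of its underside, z up.
- tin_yellow: yellow tea tin, an upright closed cylinder 46 mm across and 75 mm high with a smooth flat lid flush with its sides (the seam is a thin brass line), under 0.3 kg, loose on the table. Origin at the centre of its underside, z up.
- tin_green: green tea tin, an upright closed cylinder 46 mm across and 95 mm high with a smooth flat lid flush with its sides (the seam is a thin brass line), under 0.3 kg, loose on the table. Origin at the centre of its underside, z up.
- tin_black: black tea tin, an upright closed cylinder 46 mm across and 115 mm high with a smooth flat lid flush with its sides (the seam is a thin brass line), under 0.3 kg, loose on the table. Origin at the centre of its underside, z up.
- spot_a: fixed round cork spot, 68 mm across and 3 mm thick, on the fixed dark wooden board (370 mm long, 90 mm wide, 12 mm thick): the end spot on the board's -y side (the robot's right). The four spots stand in a straight row 90 mm apart. Origin at the centre of its underside (12 mm above the table); its top, where a tin stands, is 3 mm higher. y runs along the row, x across the board, z up.
- spot_b: fixed round cork spot, 68 mm across and 3 mm thick, on the fixed dark wooden board (370 mm long, 90 mm wide, 12 mm thick): second spot from the -y (right) end. The four spots stand in a straight row 90 mm apart. Origin at the centre of its underside (12 mm above the table); its top, where a tin stands, is 3 mm higher. y runs along the row, x across the board, z up.
- spot_c: fixed round cork spot, 68 mm across and 3 mm thick, on the fixed dark wooden board (370 mm long, 90 mm wide, 12 mm thick): third spot from the -y (right) end. The four spots stand in a straight row 90 mm apart. Origin at the centre of its underside (12 mm above the table); its top, where a tin stands, is 3 mm higher. y runs along the row, x across the board, z up.
- spot_d: fixed round cork spot, 68 mm across and 3 mm thick, on the fixed dark wooden board (370 mm long, 90 mm wide, 12 mm thick): the end spot on the board's +y side (the robot's left). The four spots stand in a straight row 90 mm apart. Origin at the centre of its underside (12 mm above the table); its top, where a tin stands, is 3 mm higher. y runs along the row, x across the board, z up.
- bowl: blue ceramic rice bowl, 110 mm across the rim and 60 mm high, loose, standing beyond one end of the board (either end). Origin at the centre of its underside, z up. Not to be moved.
- jar: clear glass jar with a steel screw lid, 80 mm across and 130 mm high, loose, standing beyond the other end of the board. Origin at the centre of its underside, z up. Not to be moved.
Not all that is in view belongs to the job. Of the things shaped like the tin_red, the red one is meant.

How it is judged:
By the outcome, as a careful person would: the job done as asked, in the order asked, and still so for the second after the job is handed in, with the robot touching nothing.
It also fails if it takes over 104 s, if anything falls off the work surface, if the arm or the gripper's body presses on something with over 40 N, if the wrist force passes 120 N, or if a joint passes its speed limit or range.

### The arm

A 6-joint arm with a two-finger parallel gripper is mounted at the origin on the work surface. World frame = base frame: x ahead of the robot, y to its left, z up, the work surface at z = 0. Lengths are in m, angles in rad, forces in N, time in s.
With the tool pointing down it reaches from about 0.35 to 0.975 m from the base axis. Payload 7.1 kg.
Tool frame: the origin (TCP) lies at the very end of the fingers, on their centre line; the grasp point (between the pads) lies 19 mm behind it; z points along the fingers, y is the line along which they close (so a half turn about z gives the same grasp; the last joint's range is limited). The gripper opens to 88 mm and grips with 3 to 60 N. Pads are 20 mm wide; open, the fingers measure 115 mm over their backs; the gripper's body (75 mm by 178 mm) begins 61 mm behind the grasp point.
Start: joints at [-1.223, 0.423, 1.63, -0, 1.089, -0.019], TCP at [0.224, -0.583, 0.223] pointing down, gripper open.
Joint ranges: [-3, 3], [-0.9, 2.11], [0.09, 2.58], [-1.31, 4.45], [0.11, 2.69], [-2.54, 2.54]. Speed limits (rad/s): [2.39, 2.39, 3.01, 3.14, 3.14, 3.14].

### API

Orientations are given as a 3x3 rotation matrix whose columns are the frame's x, y, z axes.
In Python, from rig import env gives the robot as it stands.
- The arm moves only by the tool carry_out, never from a script. Its arguments are lists of equal length, an entry for each row: "offset": the shift along the tool's x, y, z in m, a list of three; "rotation": the turn, a rotation vector about the tool's x, y, z in degrees, a list of three; "grip": the opening in per cent of the stroke, from 0 (shut) to 100 (fully open). In form: {"offset": [[x, y, z], ...], "rotation": [[wx, wy, wz], ...], "grip": [grip, ...]}. A call has 1 to 10 rows; each row is the pose to reach, as a shift and turn from the pose commanded when the call began, along the tool's axes at that moment; what a row does not reach only later rows make up. A row lasts 1/10 s, in which the tool goes at most 50 mm and 8.59 degrees, less where a joint would pass 70% of its speed; a pose out of reach is approached as far as the arm can. A call with a gripper value outside its range is refused whole. The fingers move at their own pace and stop on an object; "newtons" is the grip in N (left out, the last holds). Time passes only in rows, so rows that repeat a pose let the fingers close. It gives the time, the measured TCP pose, the force, the opening and the grip force at its end, in the units of the state.
- env.read_state(): the state, without advancing time (a new reading comes with each control period).
- env.snapshot(name): name is "side" or "top"; returns a dict with "pixels" (420x560x3 uint8, red, green, blue), "range_z" (420x560 float32, m along the optical axis (not along the pixel's ray), 0 where there is no reading), "camera_matrix" (3x3 intrinsics, pixels), "dist_coeffs" ([k1, k2, p1, p2, k3] as OpenCV has them; the pictures are not rectified), "pose" (4x4, takes a point from camera to world coordinates). Camera axes: x right, y down, z forward; pixel columns grow to the right and rows downward; lengths in m; the calibration is good to about 2 mm. A picture is of the moment at which its call begins.
- env.sign_off(): hands the job in; it is judged then, once.
The state is a dict: "time": time; "qpos": joint angles; "qvel": joint speeds; "tau": joint torques, N m; "tool_pos": TCP position; "orientation": TCP orientation; "force": force on the tool from outside, world axes, zero at the start; "torque": the same for the moment, N m; "gripper_width": opening from 0.0 (shut) to 1.0 (fully open); "finger_force": force on a finger pad.
Only numpy, scipy, OpenCV 4.12 (cv2) and the standard library are available. Lean on these libraries where they do the work, as an engineer would, in place of code of your own. Each camera call takes 0.05 s, during which the arm holds its last target. There are 200 camera calls.

## Working session

There is one attempt and no reset: what is moved stays moved. The work goes in short steps, Python scripts to look and compute and a tool call to move; the robot and the scene stay as the last step left them, time stands still between calls to the robot, and variables do not carry over. Pictures are saved under pics/ and viewed, at most 14 in all, crops included, and the job is handed in when it is done.

Besides the shell and the picture viewer there is one more tool, called after "Call:" by a JSON object that holds its "fn" and its "kwargs". carry_out: Moves the arm, as the interface text tells. Its arguments: {"type":"object","properties":{"offset":{"type":"array"},"rotation":{"type":"array"},"grip":{"type":"array"},"newtons":{"type":"number"}},"required":["offset","rotation","grip"]}

```bash
mkdir -p pics; cat > h.py <<'E'
import numpy as np, cv2
from rig import env
def snap(n):
    s=env.snapshot(n); return s
def save(s,f): cv2.imwrite(f'pics/{f}.png',s['pixels'][:,:,::-1])
def world(s,u,v,d=None):
    if d is None:
        p=s['range_z'][int(v)-1:int(v)+2,int(u)-1:int(u)+2]; p=p[p>0]; d=np.median(p)
    n=cv2.undistortPoints(np.array([[[u,v]]],float),s['camera_matrix'],np.array(s['dist_coeffs']))[0,0]
    return (s['pose']@np.array([n[0]*d,n[1]*d,d,1]))[:3]
def cloud(s):
    h,w=s['range_z'].shape; uv=np.stack(np.meshgrid(np.arange(w),np.arange(h)),-1).reshape(-1,1,2).astype(float)
    n=cv2.undistortPoints(uv,s['camera_matrix'],np.array(s['dist_coeffs'])).reshape(-1,2); d=s['range_z'].reshape(-1,1)
    P=np.hstack([n*d,d])@s['pose'][:3,:3].T+s['pose'][:3,3]
    P[d[:,0]==0]=np.nan
    return P.reshape(h,w,3)
E
python3 - <<'E'
from h import *
import pickle
for n in('top','side'):
    s=snap(n); save(s,n+'0'); pickle.dump(s,open(n+'0.pkl','wb')); print(n,s['pose'].round(3).tolist(),s['camera_matrix'][0,0])
st=env.read_state(); print({k:np.round(v,3).tolist() for k,v in st.items()})
E
```

```text
top [[0.015, -0.995, 0.103, 0.455], [-1.0, -0.015, 0.003, 0.01], [-0.002, -0.103, -0.995, 1.078], [0.0, 0.0, 0.0, 1.0]] 499.7476669975617
side [[-0.998, -0.047, 0.045, 0.526], [-0.064, 0.584, -0.809, 0.665], [0.011, -0.81, -0.586, 0.536], [0.0, 0.0, 0.0, 1.0]] 408.70804435462156
{'time': 0.1, 'qpos': [-1.223, 0.424, 1.631, 0.0, 1.089, -0.019], 'qvel': [-0.003, -0.002, -0.003, 0.0, 0.001, -0.001], 'tau': [-0.0, -54.562, -27.432, 0.064, 0.019, -0.0], 'tool_pos': [0.224, -0.583, 0.222], 'orientation': [[0.933, 0.359, -0.0], [0.359, -0.933, 0.001], [0.0, -0.001, -1.0]], 'force': [-0.414, 0.148, 0.161], 'torque': [-0.007, -0.005, -0.033], 'finger_force': 0.0, 'gripper_width': 0.997}
```

View pics/top0.png

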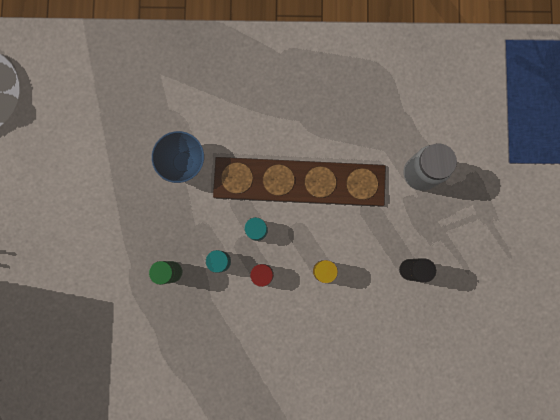

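View pics/side0.png

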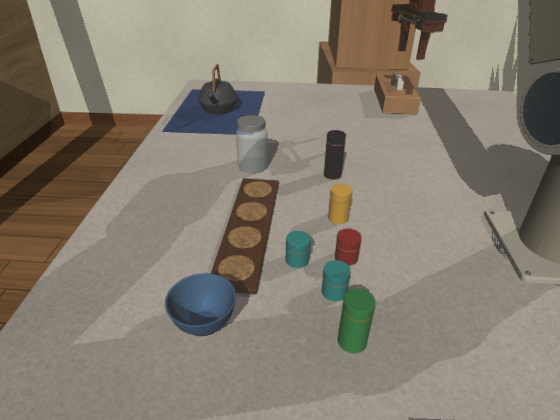

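Top view: the red tin is at (262,275), with teal look-alikes at (218,261) and (256,229). Yellow is at (326,271), green at (162,272) and black at (418,269). The cork spots are at (237,178), (279,180), (321,182) and (363,184). The bowl at (177,157) is on the +y side and the jar at (437,162) on the -y side. So red→d, yellow→c, green→b, black→a.

Could be taken for tin_red: red top (262,275), teal (218,261), teal (256,229). I choose the red one.

```bash
python3 - <<'E'
from h import *
import pickle
T=pickle.load(open('top0.pkl','rb'));S=pickle.load(open('side0.pkl','rb'))
cv2.imwrite('pics/crop1.png',cv2.resize(T['pixels'][205:300,140:350,::-1],None,fx=3.6,fy=3.6,interpolation=cv2.INTER_CUBIC))
CT,CS=cloud(T),cloud(S)
def fit(P):  # circle centre of pts (with known-free radius)
    c,r=cv2.minEnclosingCircle((P[:,:2]*1000).astype(np.float32)); return np.round(np.array(c)/1000,4),round(r,1)
pts={'red':(262,275,348,238),'yellow':(326,271,341,190),'green':(162,272,358,300),'black':(410,269,336,136),'teal1':(218,261,337,269),'teal2':(256,229,298,239),'d':(237,178,236,268),'c':(279,180,245,237),'b':(321,182,252,211),'a':(363,184,258,189),'bowl':(177,157,None,None),'jar':(437,162,252,124)}
for k,(u,v,a,b) in pts.items():
    w=world(T,u,v); out=[k,w.round(4)]
    for n,C,w0 in(('T',CT,w),)+((('S',CS,world(S,a,b)),) if a else ()):
        D=np.linalg.norm(C[:,:,:2]-w[:2],axis=2)
        m=(D<.05)&(abs(C[:,:,2]-w0[2])<.004)
        l,lab=cv2.connectedComponents(m.astype(np.uint8)); 
        uu,vv=(u,v) if n=='T' else (a,b); m=lab==lab[int(vv),int(uu)]
        P=C[m]; out+=[n,len(P),np.median(P[:,2]).round(4),*fit(P),P.mean(0)[:2].round(4)]
    print(*out)
# spots by colour: brown lighter mask in both
for n,s,C in(('T',T,CT),('S',S,CS)):
    hsv=cv2.cvtColor(s['pixels'],cv2.COLOR_RGB2HSV)
    for k in 'dcba':
        u,v=pts[k][:2] if n=='T' else pts[k][2:]
        m=np.zeros(hsv.shape[:2],np.uint8); m[v-22:v+23,u-26:u+27]=1
        m&=((hsv[:,:,2]>85)&(hsv[:,:,1]>70)&(abs(C[:,:,2]-.015)<.008)).astype(np.uint8)
        P=C[m>0]; print(n,k,len(P),np.median(P,0).round(4),*fit(P))
E
```

```text
Still running in the background as job /tmp/bash_jobs.1000/a40708ac8eee (pid 477). You'll get a notice when it ends.
```

View pics/crop1.png

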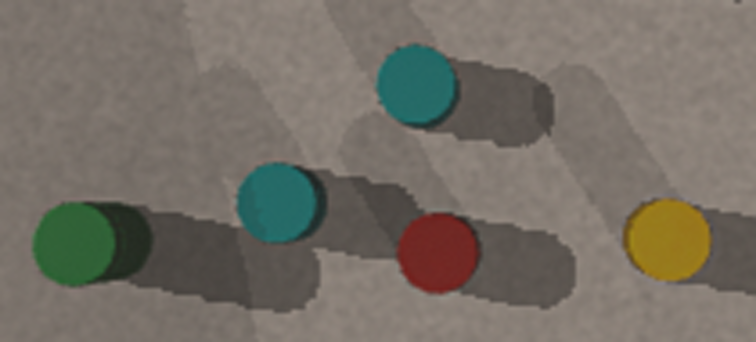

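The close crop shows the red tin at crop (438,252), i.e. (262,275), with a teal tin nearby on each side. The script hung because the circle fit was given NaNs, so I'll fix that.

```bash
kill -9 -- -$(cat /tmp/bash_jobs.1000/a40708ac8eee/pid); cat > meas.py <<'E'
from h import *
def ring(C,m):
    """centre and radius of a horizontal disc from the outline of its mask (largest piece)"""
    n,lab,st,_=cv2.connectedComponentsWithStats(m.astype(np.uint8))
    if n<2: return None
    m=lab==1+st[1:,4].argmax(); P=C[m]; z=np.median(P[:,2])
    lo,hi=np.percentile(P[:,:2],0.5,axis=0),np.percentile(P[:,:2],99.5,axis=0)
    return ((lo+hi)/2).round(4),((hi-lo)*1000).round(1),z.round(4),len(P)
def disc(s,C,u,v,half=.05,tol=.004):
    z=C[v-1:v+2,u-1:u+2].reshape(-1,3); z=np.nanmedian(z,0)
    m=(np.nan_to_num(np.linalg.norm(C[:,:,:2]-z[:2],axis=2),nan=9)<half)&(abs(np.nan_to_num(C[:,:,2],nan=9)-z[2])<tol)
    return ring(C,m)
def spot(s,C,u,v):
    hsv=cv2.cvtColor(s['pixels'],cv2.COLOR_RGB2HSV)
    w=np.nanmedian(C[v-1:v+2,u-1:u+2].reshape(-1,3),0)
    m=(np.nan_to_num(np.linalg.norm(C[:,:,:2]-w[:2],axis=2),nan=9)<.046)&(hsv[:,:,2]>85)&(hsv[:,:,1]>70)&(abs(np.nan_to_num(C[:,:,2],nan=9)-.015)<.01)
    return ring(C,m)
E
timeout 60 python3 - <<'E'
from meas import *
import pickle
T=pickle.load(open('top0.pkl','rb'));S=pickle.load(open('side0.pkl','rb'))
CT,CS=cloud(T),cloud(S)
pts={'red':(262,275,348,237),'yellow':(326,271,341,190),'green':(162,272,358,300),'black':(410,269,336,135),'teal1':(218,261,337,269),'teal2':(256,229,298,239),'jar':(437,162,252,124)}
for k,(u,v,a,b) in pts.items(): print(k,disc(T,CT,u,v),disc(S,CS,a,b))
for k,(u,v,a,b) in {'d':(237,178,236,268),'c':(279,180,245,237),'b':(321,182,252,211),'a':(363,184,258,189)}.items(): print(k,spot(T,CT,u,v),spot(S,CS,a,b))
print(world(T,177,157),world(T,480,300))
E
```

```text
red (array([0.4319, 0.0621]), array([44.3, 43.1]), np.float64(0.0559), 371) (array([0.431 , 0.0646]), array([44.7, 44.2]), np.float64(0.0538), 331)
yellow (array([ 0.4421, -0.0673]), array([43.5, 43.6]), np.float64(0.0758), 397) (array([ 0.44  , -0.0645]), array([43.8, 44.3]), np.float64(0.074), 228)
green (array([0.4356, 0.2573]), array([42.8, 43.8]), np.float64(0.0959), 412) (array([0.4348, 0.2587]), array([42.5, 44.8]), np.float64(0.0948), 632)
black (array([ 0.4469, -0.2349]), array([38.6, 12.5]), np.float64(0.0926), 28) (array([ 0.4464, -0.25  ]), array([43.4, 45.5]), np.float64(0.1143), 144)
teal1 (array([0.4588, 0.1542]), array([44.6, 43.2]), np.float64(0.0559), 374) (array([0.4578, 0.1568]), array([44. , 44.6]), np.float64(0.0539), 426)
teal2 (array([0.5266, 0.0762]), array([43.4, 43.1]), np.float64(0.0559), 375) (array([0.5262, 0.0786]), array([44.3, 43.9]), np.float64(0.0538), 339)
jar (array([ 0.6566, -0.2775]), array([66.2, 66.2]), np.float64(0.1313), 977) (array([ 0.6558, -0.2723]), array([66.6, 59. ]), np.float64(0.1292), 259)
d (array([0.6388, 0.1199]), array([63.9, 61.3]), np.float64(0.0161), 685) (array([0.638 , 0.1181]), array([65.9, 66.8]), np.float64(0.0137), 716)
c (array([0.6357, 0.0325]), array([63.6, 64.5]), np.float64(0.016), 758) (array([0.6351, 0.03  ]), array([66.7, 71.8]), np.float64(0.0139), 620)
b (array([ 0.6327, -0.0578]), array([63.4, 64.4]), np.float64(0.0162), 760) (array([ 0.6321, -0.0613]), array([66.3, 75.3]), np.float64(0.0138), 494)
a (array([ 0.6296, -0.148 ]), array([63.4, 63.9]), np.float64(0.0161), 760) (array([ 0.6287, -0.1511]), array([66.4, 74.5]), np.float64(0.0138), 393)
[0.68338912 0.25383581 0.00624267] [ 0.38526965 -0.40020882  0.00197996]
```

All four tins and spots are measured in both views, and the heights match (55.9/53.8, 75, 95, 114 mm; spot tops about 15 mm). The tool will close along world x, so the fingers stay clear of neighbouring tins. I'll place from shortest to tallest, starting by going above red.

Call:
{"fn": "carry_out", "kwargs": {"offset": [[0.043,-0.053,0],[0.085,-0.106,0],[0.128,-0.158,0],[0.17,-0.211,0],[0.213,-0.264,0],[0.255,-0.317,0],[0.298,-0.37,0],[0.34,-0.422,0],[0.383,-0.475,0],[0.4255,-0.528,0]], "rotation": [[0,0,-7],[0,0,-14],[0,0,-21],[0,0,-28],[0,0,-35],[0,0,-42],[0,0,-49],[0,0,-56],[0,0,-63],[0,0,-69]], "grip": [100,100,100,100,100,100,100,100,100,100], "newtons": 15}}

```text
time: 1.1
tool_pos: [0.3774, -0.1055, 0.2228]
orientation: [[-0.005, 1.0, 0.0], [1.0, 0.005, -0.0], [-0.0, 0.0, -1.0]]
force: [1.3, -0.9, 0.2]
gripper_width: 0.998
finger_force: 0.0
```

Call:
{"fn": "carry_out", "kwargs": {"offset": [[0.05,0.015,0],[0.1,0.03,0],[0.14,0.045,0.02],[0.14,0.045,0.06],[0.14,0.045,0.06],[0.14,0.045,0.06],[0.14,0.045,0.06]], "rotation": [[0,0,0],[0,0,0],[0,0,0],[0,0,0],[0,0,0],[0,0,0],[0,0,0]], "grip": [100,100,100,100,100,100,100]}}

```text
time: 1.8
tool_pos: [0.4229, 0.0318, 0.1639]
orientation: [[0.001, 1.0, 0.001], [1.0, -0.001, -0.0], [-0.0, 0.001, -1.0]]
force: [0.1, 0.4, -1.3]
gripper_width: 1.001
finger_force: 0.0
```

```bash
timeout 60 python3 - <<'E'
from meas import *
S=snap('side');T=snap('top');C=cloud(T)
img=np.hstack([cv2.resize(S['pixels'][100:320,200:420],(400,400)),cv2.resize(T['pixels'][140:340,180:380],(400,400))])
cv2.imwrite('pics/near1.png',img[:,:,::-1])
for u in(424,428): print(disc(T,C,u,270))
E
```

```text
(array([ 0.4476, -0.2511]), array([41.9, 43.7]), np.float64(0.1158), 436)
(array([ 0.4476, -0.2511]), array([41.9, 43.7]), np.float64(0.1159), 440)
```

View pics/near1.png

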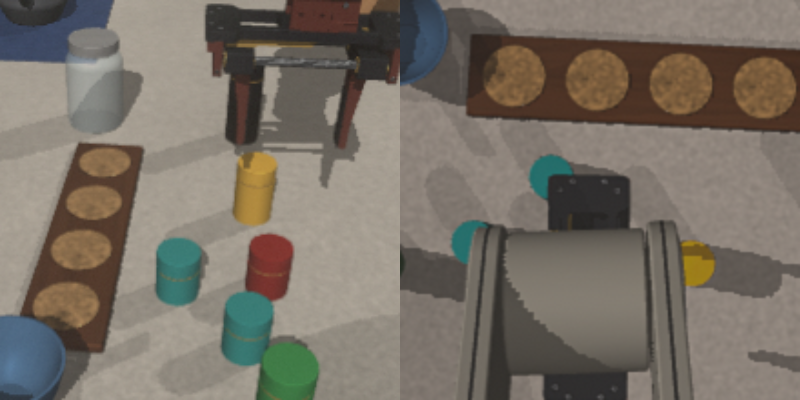

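The picture shows the gripper's long side along x and open fingers above the red tin, clear of both teals. Commanded and measured poses agree. Going down on red.

Call:
{"fn": "carry_out", "kwargs": {"offset": [[0.0315,0.0086,0],[0.0315,0.0086,0.03],[0.0315,0.0086,0.06],[0.0315,0.0086,0.09],[0.0315,0.0086,0.12],[0.0315,0.0086,0.147],[0.0315,0.0086,0.147],[0.0315,0.0086,0.147]], "rotation": [[0,0,0],[0,0,0],[0,0,0],[0,0,0],[0,0,0],[0,0,0],[0,0,0],[0,0,0]], "grip": [100,100,100,100,100,100,100,100]}}

```text
time: 2.7
tool_pos: [0.4315, 0.0636, 0.0165]
orientation: [[0.001, 1.0, 0.0], [1.0, -0.001, 0.0], [0.0, 0.0, -1.0]]
force: [-0.3, 0.5, -0.8]
gripper_width: 1.003
finger_force: 0.0
```

Call:
{"fn": "carry_out", "kwargs": {"offset": [[0,0,0],[0,0,0],[0,0,0],[0,0,0],[0,0,0],[0,0,0],[0,0,0],[0,0,0],[0,0,0],[0,0,0]], "rotation": [[0,0,0],[0,0,0],[0,0,0],[0,0,0],[0,0,0],[0,0,0],[0,0,0],[0,0,0],[0,0,0],[0,0,0]], "grip": [75,68,62,58,55,50,45,40,40,40], "newtons": 15}}

```text
time: 3.7
tool_pos: [0.431, 0.0641, 0.0158]
orientation: [[-0.0, 1.0, 0.0], [1.0, 0.0, 0.0], [0.0, 0.0, -1.0]]
force: [-0.2, -0.5, 5.5]
gripper_width: 0.519
finger_force: 15.0
```

Call:
{"fn": "carry_out", "kwargs": {"offset": [[0,0,-0.015],[0,0,-0.045],[0,0,-0.075],[0,0,-0.1],[0.01,0.035,-0.1],[0.02,0.07,-0.1],[0.03,0.105,-0.1],[0.039,0.14,-0.1],[0.048,0.175,-0.1],[0.0565,0.2073,-0.1]], "rotation": [[0,0,0],[0,0,0],[0,0,0],[0,0,0],[0,0,0],[0,0,0],[0,0,0],[0,0,0],[0,0,0],[0,0,0]], "grip": [40,40,40,40,40,40,40,40,40,40]}}

```text
time: 4.7
tool_pos: [0.6394, 0.121, 0.1151]
orientation: [[-0.0, 1.0, -0.001], [1.0, 0.0, -0.0], [-0.0, -0.001, -1.0]]
force: [0.2, -0.1, -0.8]
gripper_width: 0.523
finger_force: 15.0
```

Call:
{"fn": "carry_out", "kwargs": {"offset": [[0,0,0],[0,0,0],[0,0,0]], "rotation": [[0,0,0],[0,0,0],[0,0,0]], "grip": [40,40,40]}}

```text
time: 5.0
tool_pos: [0.6365, 0.1202, 0.1149]
orientation: [[-0.0, 1.0, -0.003], [1.0, 0.0, -0.0], [-0.0, -0.003, -1.0]]
force: [0.8, -0.1, -1.2]
gripper_width: 0.52
finger_force: 15.0
```

```bash
timeout 60 python3 - <<'E'
from meas import *
S=snap('side')
C=cloud(S);cv2.imwrite('pics/near2.png',cv2.resize(S['pixels'][130:310,150:390],None,fx=3,fy=3)[:,:,::-1])
m=(S['pixels'][:,:,0]>70)&(S['pixels'][:,:,0]>3*S['pixels'][:,:,1].astype(int))&(C[:,:,2]<.2)
P=C[m];print(np.nanpercentile(P,[1,50,99],axis=0).round(4))
E
```

```text
[[0.6219 0.1003 0.1439]
 [0.6346 0.1108 0.153 ]
 [0.6551 0.1407 0.1539]]
```

View pics/near2.png

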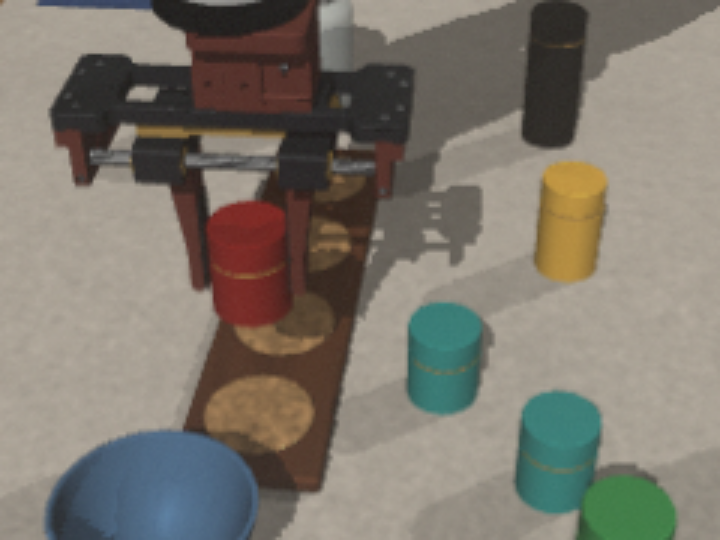

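Red is held upright and clear, over spot d at crop (258,412). The lid is at z 0.154, as expected. Lowering it slowly.

Call:
{"fn": "carry_out", "kwargs": {"offset": [[0,0.001,0.025],[0,0.001,0.05],[0,0.001,0.065],[0,0.001,0.073],[0,0.001,0.077],[0,0.001,0.08],[0,0.001,0.082],[0,0.001,0.083],[0,0.001,0.083],[0,0.001,0.083]], "rotation": [[0,0,0],[0,0,0],[0,0,0],[0,0,0],[0,0,0],[0,0,0],[0,0,0],[0,0,0],[0,0,0],[0,0,0]], "grip": [40,40,40,40,40,40,40,40,40,40]}}

```text
time: 6.05
tool_pos: [0.6395, 0.1207, 0.0331]
orientation: [[-0.0, 1.0, 0.001], [1.0, 0.0, 0.0], [0.0, 0.001, -1.0]]
force: [-1.0, 0.5, -1.0]
gripper_width: 0.521
finger_force: 15.0
```

Call:
{"fn": "carry_out", "kwargs": {"offset": [[0,0,0.001],[0,0,0.001],[0,0,0.001]], "rotation": [[0,0,0],[0,0,0],[0,0,0]], "grip": [40,40,40]}}

```text
time: 6.35
tool_pos: [0.6392, 0.1206, 0.0317]
orientation: [[-0.0, 1.0, -0.0], [1.0, 0.0, 0.0], [0.0, -0.0, -1.0]]
force: [0.1, 0.5, -0.2]
gripper_width: 0.522
finger_force: 15.0
```

Call:
{"fn": "carry_out", "kwargs": {"offset": [[0,0,0.0007],[0,0,0.0007],[0,0,0.0007]], "rotation": [[0,0,0],[0,0,0],[0,0,0]], "grip": [40,40,40]}}

```text
time: 6.65
tool_pos: [0.6392, 0.1206, 0.0309]
orientation: [[-0.0, 1.0, -0.0], [1.0, 0.0, -0.0], [-0.0, -0.0, -1.0]]
force: [0.3, -0.0, -0.7]
gripper_width: 0.519
finger_force: 15.0
```

Call:
{"fn": "carry_out", "kwargs": {"offset": [[0,0,0.0005],[0,0,0.001],[0,0,0.001]], "rotation": [[0,0,0],[0,0,0],[0,0,0]], "grip": [40,40,40]}}

```text
time: 6.95
tool_pos: [0.6392, 0.1206, 0.0308]
orientation: [[-0.0, 1.0, -0.0], [1.0, 0.0, -0.0], [-0.0, -0.0, -1.0]]
force: [-2.4, -0.4, 7.9]
gripper_width: 0.524
finger_force: 15.0
```

Contact felt at 8 N. Releasing and rising.

Call:
{"fn": "carry_out", "kwargs": {"offset": [[0,0,-0.0005],[0,0,-0.0005],[0,0,-0.0005],[0,0,-0.0005],[0,0,-0.0005],[0,0,-0.02],[0,0,-0.06],[0,0,-0.1],[0,0,-0.14],[0,0,-0.14]], "rotation": [[0,0,0],[0,0,0],[0,0,0],[0,0,0],[0,0,0],[0,0,0],[0,0,0],[0,0,0],[0,0,0],[0,0,0]], "grip": [56,62,70,80,90,90,90,90,90,90]}}

```text
time: 7.95
tool_pos: [0.6429, 0.1212, 0.1762]
orientation: [[-0.0, 1.0, 0.01], [1.0, 0.0, 0.002], [0.002, 0.01, -1.0]]
force: [0.8, 0.4, -0.0]
gripper_width: 0.902
finger_force: 0.0
```

Call:
{"fn": "carry_out", "kwargs": {"offset": [[-0.045,-0.04,0],[-0.09,-0.08,0],[-0.135,-0.12,0],[-0.16,-0.16,0],[-0.187,-0.198,0],[-0.187,-0.198,0],[-0.187,-0.198,0]], "rotation": [[0,0,0],[0,0,0],[0,0,0],[0,0,0],[0,0,0],[0,0,0],[0,0,0]], "grip": [100,100,100,100,100,100,100]}}

```text
time: 8.65
tool_pos: [0.4382, -0.0675, 0.1693]
orientation: [[0.002, 1.0, -0.003], [1.0, -0.002, 0.0], [0.0, -0.003, -1.0]]
force: [0.0, -0.1, -0.7]
gripper_width: 1.003
finger_force: 0.0
```

```bash
cat > chk.py <<'E'
from meas import *
import sys
T=snap('top');C=cloud(T);S=snap('side');D=cloud(S)
z=float(sys.argv[1]);p=eval(sys.argv[2])
for n,c in(('T',C),('S',D)):
    m=(np.nan_to_num(np.linalg.norm(c[:,:,:2]-np.array(p),axis=2),nan=9)<.04)&(abs(np.nan_to_num(c[:,:,2],nan=9)-z)<.004); print(n,ring(c,m))
save(T,sys.argv[3]+'T');save(S,sys.argv[3]+'S'); print(env.read_state()['tool_pos'].round(4))
E
timeout 60 python3 chk.py .07 '(.638,.1205)' r
```

```text
T (array([0.6393, 0.1186]), array([43.3, 43. ]), np.float64(0.0711), 369)
S (array([0.6389, 0.1207]), array([43.4, 44.8]), np.float64(0.0688), 367)
[ 0.4418 -0.0666  0.17  ]
```

Red stands at (0.639, 0.120), about 1 mm off the spot centre. Next is yellow.

Call:
{"fn": "carry_out", "kwargs": {"offset": [[0,0,0.03],[0,0,0.06],[0,0,0.09],[0,0,0.12],[0,0,0.134],[0,0,0.134],[0,0,0.134]], "rotation": [[0,0,0],[0,0,0],[0,0,0],[0,0,0],[0,0,0],[0,0,0],[0,0,0]], "grip": [100,100,100,100,100,100,100]}}

```text
time: 9.45
tool_pos: [0.4423, -0.0659, 0.0357]
orientation: [[-0.001, 1.0, -0.0], [1.0, 0.001, 0.0], [0.0, -0.0, -1.0]]
force: [0.1, -0.3, 0.8]
gripper_width: 0.998
finger_force: 0.0
```

Call:
{"fn": "carry_out", "kwargs": {"offset": [[0,0,0],[0,0,0],[0,0,0],[0,0,0],[0,0,0],[0,0,0],[0,0,0],[0,0,0],[0,0,0],[0,0,0]], "rotation": [[0,0,0],[0,0,0],[0,0,0],[0,0,0],[0,0,0],[0,0,0],[0,0,0],[0,0,0],[0,0,0],[0,0,0]], "grip": [75,68,62,58,55,50,45,40,40,40]}}

```text
time: 10.45
tool_pos: [0.4411, -0.0665, 0.0361]
orientation: [[-0.0, 1.0, -0.0], [1.0, 0.0, 0.0], [0.0, -0.0, -1.0]]
force: [-1.6, 0.1, 5.7]
gripper_width: 0.526
finger_force: 15.0
```

Call:
{"fn": "carry_out", "kwargs": {"offset": [[0,0,-0.015],[0,0,-0.045],[0,0,-0.075],[0,0,-0.095],[0.017,0.034,-0.095],[0.034,0.068,-0.095],[0.051,0.102,-0.095],[0.068,0.136,-0.095],[0.084,0.168,-0.095],[0.097,0.194,-0.095]], "rotation": [[0,0,0],[0,0,0],[0,0,0],[0,0,0],[0,0,0],[0,0,0],[0,0,0],[0,0,0],[0,0,0],[0,0,0]], "grip": [40,40,40,40,40,40,40,40,40,40]}}

```text
time: 11.45
tool_pos: [0.6367, 0.0317, 0.1304]
orientation: [[-0.001, 1.0, 0.0], [1.0, 0.001, 0.0], [0.0, 0.0, -1.0]]
force: [1.1, -0.3, -1.7]
gripper_width: 0.519
finger_force: 15.0
```

Call:
{"fn": "carry_out", "kwargs": {"offset": [[0,0,0],[0,0,0],[0,0,0]], "rotation": [[0,0,0],[0,0,0],[0,0,0]], "grip": [40,40,40]}}

```text
time: 11.75
tool_pos: [0.6338, 0.0302, 0.1303]
orientation: [[-0.0, 1.0, -0.002], [1.0, 0.0, -0.0], [-0.0, -0.002, -1.0]]
force: [0.4, -0.4, -1.6]
gripper_width: 0.523
finger_force: 15.0
```

Call:
{"fn": "carry_out", "kwargs": {"offset": [[0,0,0.025],[0,0,0.045],[0,0,0.06],[0,0,0.069],[0,0,0.073],[0,0,0.076],[0,0,0.078],[0,0,0.078],[0,0,0.078]], "rotation": [[0,0,0],[0,0,0],[0,0,0],[0,0,0],[0,0,0],[0,0,0],[0,0,0],[0,0,0],[0,0,0]], "grip": [40,40,40,40,40,40,40,40,40]}}

```text
time: 12.65
tool_pos: [0.6356, 0.0306, 0.0535]
orientation: [[-0.0, 1.0, 0.001], [1.0, 0.0, 0.0], [0.0, 0.001, -1.0]]
force: [0.8, -0.2, -1.6]
gripper_width: 0.521
finger_force: 15.0
```

Call:
{"fn": "carry_out", "kwargs": {"offset": [[0,0,0.0005],[0,0,0.001],[0,0,0.001]], "rotation": [[0,0,0],[0,0,0],[0,0,0]], "grip": [40,40,40]}}

```text
time: 12.95
tool_pos: [0.6353, 0.0306, 0.052]
orientation: [[-0.0, 1.0, 0.0], [1.0, 0.0, 0.0], [0.0, 0.0, -1.0]]
force: [-0.3, -0.5, -1.1]
gripper_width: 0.52
finger_force: 15.0
```

Call:
{"fn": "carry_out", "kwargs": {"offset": [[0,0,0.0004],[0,0,0.0008],[0,0,0.001],[0,0,0.001]], "rotation": [[0,0,0],[0,0,0],[0,0,0],[0,0,0]], "grip": [40,40,40,40]}}

```text
time: 13.35
tool_pos: [0.6353, 0.0306, 0.0512]
orientation: [[-0.0, 1.0, 0.0], [1.0, 0.0, -0.0], [-0.0, 0.0, -1.0]]
force: [-0.2, -0.6, 1.4]
gripper_width: 0.52
finger_force: 15.0
```

Call:
{"fn": "carry_out", "kwargs": {"offset": [[0,0,0.0003],[0,0,0.0003],[0,0,0.0003],[0,0,0.0003],[0,0,0],[0,0,-0.02],[0,0,-0.06],[0,0,-0.1],[0,0,-0.13],[0,0,-0.13]], "rotation": [[0,0,0],[0,0,0],[0,0,0],[0,0,0],[0,0,0],[0,0,0],[0,0,0],[0,0,0],[0,0,0],[0,0,0]], "grip": [56,62,70,80,90,90,90,90,90,90]}}

```text
time: 14.35
tool_pos: [0.6382, 0.0307, 0.186]
orientation: [[-0.0, 1.0, 0.008], [1.0, 0.0, 0.0], [0.0, 0.008, -1.0]]
force: [0.2, 0.1, 0.3]
gripper_width: 0.906
finger_force: 0.0
```

Call:
{"fn": "carry_out", "kwargs": {"offset": [[0.034,-0.03,0],[0.068,-0.06,0],[0.102,-0.09,0],[0.137,-0.12,0],[0.17,-0.15,0],[0.204,-0.18,0],[0.2275,-0.2,0],[0.2275,-0.2,0],[0.2275,-0.2,0]], "rotation": [[0,0,0],[0,0,0],[0,0,0],[0,0,0],[0,0,0],[0,0,0],[0,0,0],[0,0,0],[0,0,0]], "grip": [100,100,100,100,100,100,100,100,100]}}

```text
time: 15.25
tool_pos: [0.4347, 0.2581, 0.1804]
orientation: [[-0.002, 1.0, -0.001], [1.0, 0.002, -0.001], [-0.001, -0.001, -1.0]]
force: [0.3, 0.1, -0.4]
gripper_width: 0.996
finger_force: 0.0
```

```bash
timeout 60 python3 chk.py .09 '(.635,.031)' y
```

```text
T (array([0.636 , 0.0302]), array([44.6, 42.3]), np.float64(0.0908), 377)
S (array([0.6347, 0.0313]), array([43.4, 44.4]), np.float64(0.0888), 278)
[0.4357 0.2574 0.1806]
```

Yellow is centred to within 1 mm at (0.6353, 0.031). Now green.

Call:
{"fn": "carry_out", "kwargs": {"offset": [[0,0,0.03],[0,0,0.06],[0,0,0.09],[0,0,0.115],[0,0,0.125],[0,0,0.125],[0,0,0.125]], "rotation": [[0,0,0],[0,0,0],[0,0,0],[0,0,0],[0,0,0],[0,0,0],[0,0,0]], "grip": [100,100,100,100,100,100,100]}}

```text
time: 16.05
tool_pos: [0.436, 0.2578, 0.0565]
orientation: [[0.001, 1.0, 0.001], [1.0, -0.001, 0.0], [0.0, 0.001, -1.0]]
force: [1.6, -0.0, -0.7]
gripper_width: 1.003
finger_force: 0.0
```

Call:
{"fn": "carry_out", "kwargs": {"offset": [[0,0,0],[0,0,0],[0,0,0],[0,0,0],[0,0,0],[0,0,0],[0,0,0],[0,0,0],[0,0,0],[0,0,0]], "rotation": [[0,0,0],[0,0,0],[0,0,0],[0,0,0],[0,0,0],[0,0,0],[0,0,0],[0,0,0],[0,0,0],[0,0,0]], "grip": [75,68,62,58,55,50,45,40,40,40]}}

```text
time: 17.05
tool_pos: [0.4351, 0.258, 0.056]
orientation: [[-0.0, 1.0, -0.0], [1.0, 0.0, -0.0], [-0.0, -0.0, -1.0]]
force: [-1.1, 0.5, 3.7]
gripper_width: 0.524
finger_force: 15.0
```

Call:
{"fn": "carry_out", "kwargs": {"offset": [[0,0,-0.015],[0,0,-0.045],[0,0,-0.08],[0,0,-0.115],[-0.01,0.006,-0.125],[-0.045,0.028,-0.125],[-0.083,0.052,-0.125],[-0.121,0.076,-0.125],[-0.16,0.1,-0.125],[-0.198,0.123,-0.125]], "rotation": [[0,0,0],[0,0,0],[0,0,0],[0,0,0],[0,0,0],[0,0,0],[0,0,0],[0,0,0],[0,0,0],[0,0,0]], "grip": [40,40,40,40,40,40,40,40,40,40]}}

```text
time: 18.05
tool_pos: [0.5586, 0.0576, 0.1797]
orientation: [[-0.0, 1.0, -0.001], [1.0, 0.0, -0.0], [-0.0, -0.001, -1.0]]
force: [0.6, 0.1, -0.9]
gripper_width: 0.525
finger_force: 14.9
```

Call:
{"fn": "carry_out", "kwargs": {"offset": [[-0.037,0.023,0],[-0.074,0.046,0],[-0.105,0.065,0],[-0.119,0.074,0],[-0.119,0.074,0],[-0.119,0.074,0],[-0.119,0.074,0]], "rotation": [[0,0,0],[0,0,0],[0,0,0],[0,0,0],[0,0,0],[0,0,0],[0,0,0]], "grip": [40,40,40,40,40,40,40]}}

```text
time: 18.75
tool_pos: [0.6313, -0.0577, 0.1804]
orientation: [[-0.001, 1.0, -0.001], [1.0, 0.001, 0.0], [0.0, -0.001, -1.0]]
force: [0.2, -0.3, -1.5]
gripper_width: 0.523
finger_force: 14.9
```

Call:
{"fn": "carry_out", "kwargs": {"offset": [[-0.001,0.0005,0.025],[-0.001,0.0005,0.05],[-0.001,0.0005,0.075],[-0.001,0.0005,0.09],[-0.001,0.0005,0.098],[-0.001,0.0005,0.103],[-0.001,0.0005,0.106],[-0.001,0.0005,0.107],[-0.001,0.0005,0.107],[-0.001,0.0005,0.107]], "rotation": [[0,0,0],[0,0,0],[0,0,0],[0,0,0],[0,0,0],[0,0,0],[0,0,0],[0,0,0],[0,0,0],[0,0,0]], "grip": [40,40,40,40,40,40,40,40,40,40]}}

```text
time: 19.75
tool_pos: [0.6332, -0.06, 0.0746]
orientation: [[-0.0, 1.0, 0.001], [1.0, 0.0, -0.0], [-0.0, 0.001, -1.0]]
force: [-0.5, -0.1, -1.2]
gripper_width: 0.523
finger_force: 14.9
```

Call:
{"fn": "carry_out", "kwargs": {"offset": [[0,0,0.0006],[0,0,0.0012],[0,0,0.0012],[0,0,0.0012]], "rotation": [[0,0,0],[0,0,0],[0,0,0],[0,0,0]], "grip": [40,40,40,40]}}

```text
time: 20.15
tool_pos: [0.6327, -0.0599, 0.0727]
orientation: [[-0.0, 1.0, -0.0], [1.0, 0.0, 0.0], [0.0, -0.0, -1.0]]
force: [0.5, 0.5, -1.3]
gripper_width: 0.52
finger_force: 14.9
```

Call:
{"fn": "carry_out", "kwargs": {"offset": [[0,0,0.0005],[0,0,0.001],[0,0,0.0014],[0,0,0.0014],[0,0,0.0014]], "rotation": [[0,0,0],[0,0,0],[0,0,0],[0,0,0],[0,0,0]], "grip": [40,40,40,40,40]}}

```text
time: 20.65
tool_pos: [0.6328, -0.0599, 0.0713]
orientation: [[-0.0, 1.0, -0.0], [1.0, 0.0, -0.0], [-0.0, -0.0, -1.0]]
force: [-0.4, 0.2, -1.3]
gripper_width: 0.521
finger_force: 14.9
```

Call:
{"fn": "carry_out", "kwargs": {"offset": [[0,0,0.0004],[0,0,0.0007],[0,0,0.0007],[0,0,0.0007]], "rotation": [[0,0,0],[0,0,0],[0,0,0],[0,0,0]], "grip": [40,40,40,40]}}

```text
time: 21.05
tool_pos: [0.6329, -0.0599, 0.071]
orientation: [[-0.0, 1.0, 0.0], [1.0, 0.0, -0.0], [-0.0, 0.0, -1.0]]
force: [-1.9, -0.6, 4.4]
gripper_width: 0.524
finger_force: 15.0
```

Contact. Releasing, then going to black.

Call:
{"fn": "carry_out", "kwargs": {"offset": [[0,0,0],[0,0,0],[0,0,0],[0,0,0],[0,0,0],[0,0,-0.02],[0,0,-0.06],[0,0,-0.1],[0,0,-0.13],[0,0,-0.13]], "rotation": [[0,0,0],[0,0,0],[0,0,0],[0,0,0],[0,0,0],[0,0,0],[0,0,0],[0,0,0],[0,0,0],[0,0,0]], "grip": [56,62,70,80,90,90,90,90,90,90]}}

```text
time: 22.05
tool_pos: [0.6357, -0.0602, 0.2057]
orientation: [[-0.0, 1.0, 0.008], [1.0, 0.0, -0.001], [-0.001, 0.008, -1.0]]
force: [0.4, -0.1, 0.3]
gripper_width: 0.907
finger_force: 0.0
```

Call:
{"fn": "carry_out", "kwargs": {"offset": [[-0.03,-0.03,0],[-0.06,-0.059,0],[-0.09,-0.088,0],[-0.12,-0.118,0],[-0.15,-0.147,0],[-0.18,-0.176,0],[-0.1906,-0.187,0],[-0.1906,-0.187,0],[-0.1906,-0.187,0]], "rotation": [[0,0,0],[0,0,0],[0,0,0],[0,0,0],[0,0,0],[0,0,0],[0,0,0],[0,0,0],[0,0,0]], "grip": [100,100,100,100,100,100,100,100,100]}}

```text
time: 22.95
tool_pos: [0.4463, -0.2502, 0.2004]
orientation: [[0.0, 1.0, 0.0], [1.0, -0.0, 0.0], [0.0, 0.0, -1.0]]
force: [-0.6, 0.6, -0.2]
gripper_width: 0.999
finger_force: 0.0
```

```bash
timeout 60 python3 chk.py .11 '(.633,-.06)' g
```

```text
T (array([ 0.6336, -0.0595]), array([43.8, 43.2]), np.float64(0.111), 394)
S (array([ 0.6315, -0.0574]), array([43.5, 44.1]), np.float64(0.1089), 214)
[ 0.4468 -0.2498  0.2005]
```

Green is centred at (0.6326, -0.0585). For black I'll take TCP z = 0.076, a drop of 0.1245.

Call:
{"fn": "carry_out", "kwargs": {"offset": [[0,0,0.03],[0,0,0.06],[0,0,0.09],[0,0,0.115],[0,0,0.1245],[0,0,0.1245],[0,0,0.1245]], "rotation": [[0,0,0],[0,0,0],[0,0,0],[0,0,0],[0,0,0],[0,0,0],[0,0,0]], "grip": [100,100,100,100,100,100,100]}}

```text
time: 23.75
tool_pos: [0.4468, -0.2504, 0.0768]
orientation: [[-0.001, 1.0, 0.001], [1.0, 0.001, -0.0], [-0.0, 0.001, -1.0]]
force: [0.1, -0.3, -0.2]
gripper_width: 1.001
finger_force: 0.0
```

Call:
{"fn": "carry_out", "kwargs": {"offset": [[0,0,0],[0,0,0],[0,0,0],[0,0,0],[0,0,0],[0,0,0],[0,0,0],[0,0,0],[0,0,0],[0,0,0]], "rotation": [[0,0,0],[0,0,0],[0,0,0],[0,0,0],[0,0,0],[0,0,0],[0,0,0],[0,0,0],[0,0,0],[0,0,0]], "grip": [75,68,62,58,55,50,45,40,40,40]}}

```text
time: 24.75
tool_pos: [0.4459, -0.2506, 0.0763]
orientation: [[-0.0, 1.0, 0.0], [1.0, 0.0, -0.0], [-0.0, 0.0, -1.0]]
force: [-0.2, -0.3, 2.9]
gripper_width: 0.521
finger_force: 15.0
```

Call:
{"fn": "carry_out", "kwargs": {"offset": [[0,0,-0.015],[0,0,-0.045],[0,0,-0.07],[0.014,0.025,-0.07],[0.031,0.056,-0.07],[0.048,0.087,-0.07],[0.065,0.118,-0.07],[0.082,0.149,-0.07],[0.096,0.174,-0.07],[0.1015,0.1833,-0.07]], "rotation": [[0,0,0],[0,0,0],[0,0,0],[0,0,0],[0,0,0],[0,0,0],[0,0,0],[0,0,0],[0,0,0],[0,0,0]], "grip": [40,40,40,40,40,40,40,40,40,40]}}

```text
time: 25.75
tool_pos: [0.6308, -0.1475, 0.1455]
orientation: [[-0.002, 1.0, 0.0], [1.0, 0.002, 0.0], [0.0, 0.0, -1.0]]
force: [-0.4, -1.4, -2.7]
gripper_width: 0.521
finger_force: 15.0
```

Call:
{"fn": "carry_out", "kwargs": {"offset": [[0,0,0],[0,0,0],[0,0,0]], "rotation": [[0,0,0],[0,0,0],[0,0,0]], "grip": [40,40,40]}}

```text
time: 26.05
tool_pos: [0.6277, -0.1496, 0.1459]
orientation: [[0.001, 1.0, -0.001], [1.0, -0.001, 0.0], [0.0, -0.001, -1.0]]
force: [0.6, 0.1, -1.1]
gripper_width: 0.522
finger_force: 15.0
```

Call:
{"fn": "carry_out", "kwargs": {"offset": [[0,0,0.02],[0,0,0.035],[0,0,0.043],[0,0,0.048],[0,0,0.051],[0,0,0.052],[0,0,0.052],[0,0,0.052]], "rotation": [[0,0,0],[0,0,0],[0,0,0],[0,0,0],[0,0,0],[0,0,0],[0,0,0],[0,0,0]], "grip": [40,40,40,40,40,40,40,40]}}

```text
time: 26.85
tool_pos: [0.6295, -0.149, 0.0947]
orientation: [[-0.0, 1.0, 0.001], [1.0, 0.0, -0.0], [-0.0, 0.001, -1.0]]
force: [-0.9, -0.5, -1.8]
gripper_width: 0.523
finger_force: 15.0
```

Contact is expected near 0.0913.

Call:
{"fn": "carry_out", "kwargs": {"offset": [[0,0,0.0007],[0,0,0.0014],[0,0,0.002],[0,0,0.002],[0,0,0.002]], "rotation": [[0,0,0],[0,0,0],[0,0,0],[0,0,0],[0,0,0]], "grip": [40,40,40,40,40]}}

```text
time: 27.35
tool_pos: [0.6291, -0.149, 0.0922]
orientation: [[-0.0, 1.0, -0.0], [1.0, 0.0, 0.0], [0.0, -0.0, -1.0]]
force: [-0.7, 0.0, -1.8]
gripper_width: 0.523
finger_force: 15.0
```

Call:
{"fn": "carry_out", "kwargs": {"offset": [[0,0,0.0004],[0,0,0.0007],[0,0,0.0007],[0,0,0.0007]], "rotation": [[0,0,0],[0,0,0],[0,0,0],[0,0,0]], "grip": [40,40,40,40]}}

```text
time: 27.75
tool_pos: [0.6291, -0.149, 0.0915]
orientation: [[-0.0, 1.0, 0.0], [1.0, 0.0, 0.0], [0.0, 0.0, -1.0]]
force: [0.9, 0.4, -2.2]
gripper_width: 0.52
finger_force: 15.0
```

Call:
{"fn": "carry_out", "kwargs": {"offset": [[0,0,0.0004],[0,0,0.0007],[0,0,0.0007],[0,0,0.0007]], "rotation": [[0,0,0],[0,0,0],[0,0,0],[0,0,0]], "grip": [40,40,40,40]}}

```text
time: 28.15
tool_pos: [0.6292, -0.149, 0.0913]
orientation: [[-0.0, 1.0, 0.0], [1.0, 0.0, -0.0], [-0.0, 0.0, -1.0]]
force: [-3.0, 1.7, 5.1]
gripper_width: 0.521
finger_force: 15.0
```

Contact. Releasing, rising and withdrawing.

Call:
{"fn": "carry_out", "kwargs": {"offset": [[0,0,0],[0,0,0],[0,0,0],[0,0,0],[0,0,0],[0,0,-0.02],[0,0,-0.06],[0,0,-0.1],[0,0,-0.14],[0,0,-0.14]], "rotation": [[0,0,0],[0,0,0],[0,0,0],[0,0,0],[0,0,0],[0,0,0],[0,0,0],[0,0,0],[0,0,0],[0,0,0]], "grip": [56,62,70,80,90,90,90,90,90,90]}}

```text
time: 29.15
tool_pos: [0.6325, -0.1498, 0.2372]
orientation: [[-0.0, 1.0, 0.01], [1.0, 0.0, -0.003], [-0.003, 0.01, -1.0]]
force: [1.0, 0.9, -0.2]
gripper_width: 0.901
finger_force: 0.0
```

Call:
{"fn": "carry_out", "kwargs": {"offset": [[-0.03,-0.03,0],[-0.06,-0.06,0],[-0.09,-0.09,0],[-0.12,-0.12,0],[-0.15,-0.15,0],[-0.18,-0.18,0],[-0.21,-0.21,0],[-0.21,-0.21,0],[-0.21,-0.21,0]], "rotation": [[0,0,0],[0,0,0],[0,0,0],[0,0,0],[0,0,0],[0,0,0],[0,0,0],[0,0,0],[0,0,0]], "grip": [90,90,90,90,90,90,90,90,90]}}

```text
time: 30.05
tool_pos: [0.4185, -0.3593, 0.2302]
orientation: [[0.002, 1.0, -0.0], [1.0, -0.002, 0.001], [0.001, -0.0, -1.0]]
force: [-0.5, 1.0, 0.6]
gripper_width: 0.897
finger_force: 0.0
```

```bash
timeout 60 python3 chk.py .13 '(.629,-.149)' b; python3 -c "
import cv2,numpy as np
cv2.imwrite('pics/fin.png',np.vstack([cv2.resize(cv2.imread('pics/bT.png')[120:220,130:470],(680,200)),cv2.imread('pics/bS.png')[60:360,:][:,:].copy()[:, :560] if 0 else cv2.resize(cv2.imread('pics/bS.png')[90:350,120:460],(520,398)) [:, :] if 0 else cv2.copyMakeBorder(cv2.resize(cv2.imread('pics/bS.png')[90:350,120:460],(510,390)),0,0,0,170,cv2.BORDER_CONSTANT)]))"
```

```text
T (array([ 0.6303, -0.1493]), array([44.4, 43.7]), np.float64(0.1311), 422)
S (array([ 0.6285, -0.1495]), array([43.4, 47.5]), np.float64(0.129), 174)
[ 0.4196 -0.3584  0.2304]
```

View pics/fin.png

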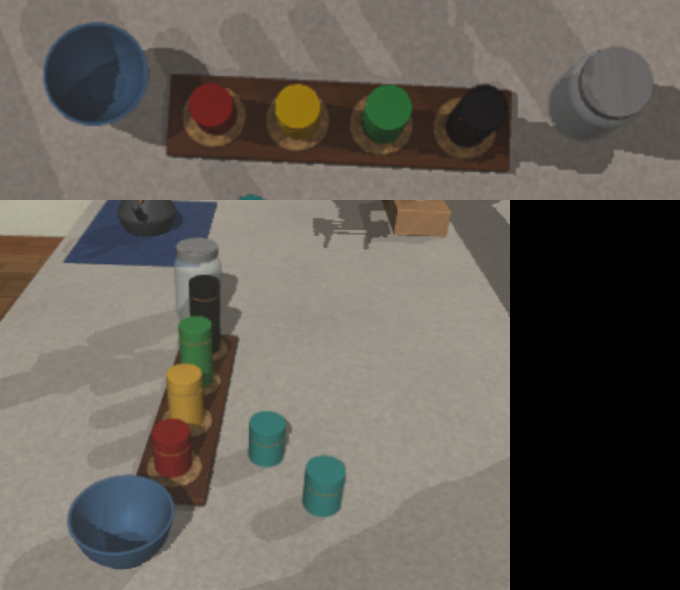

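The final picture shows red (212,107), yellow (298,107), green (387,108) and black (482,112) upright on their spots, from the bowl to the jar. The bowl, jar and teal tins have not moved.

```bash
python3 -c "
from rig import env
print(env.sign_off())"
```

```text
the job is handed in; nothing more can be done
None
```

The job is handed in: red, yellow, green and black stand upright within about 1 mm of their cork-spot centres by camera, shortest by the bowl and tallest by the jar, all released at about 30 s.

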